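Empty the tipping cup and gauge its floor with the sprung probe

ROBOT

A 7-joint arm with a two-finger parallel gripper is mounted at the origin on the work surface. World frame = base frame: x ahead of the robot, y to its left, z up, the work surface at z = 0. Lengths are in m, angles in rad, forces in N, time in s.
With the tool pointing down it reaches from about 0.425 to 0.875 m from the base axis. Payload 4.7 kg.
Tool frame: the origin (TCP) lies on the front face of the gripper's body, between the roots of the fingers; the fingertips stand 70 mm ahead of it and the grasp point (between the pads) lies 51 mm ahead of it; z points along the fingers, y is the line along which they close (so a half turn about z gives the same grasp; the last joint's range is limited). The gripper opens to 87 mm and grips with 3 to 60 N. Pads are 19 mm wide; open, the fingers measure 117 mm over their backs; the gripper's body (75 mm by 190 mm) begins 51 mm behind the grasp point.
Start: joints at [1.327, 0.321, -0.07, 1.45, 0.023, 1.371, -0.057], TCP at [0.166, -0.629, 0.292] pointing down, gripper open.
Joint ranges: [-2.86, 2.86], [-0.3, 2.09], [-1.38, 1.24], [0.06, 2.45], [-1.56, 4.7], [0.09, 2.05], [-2.69, 2.69]. Speed limits (rad/s): [2.57, 2.57, 3.14, 3.14, 3.14, 3.14, 3.14].

INTERFACE

Orientations are given as a unit quaternion [x, y, z, w].
In Python, from bench import manip, hand, state, snapshot, calibration, job, finder gives the robot as it stands. Calls block until the motion is done:
- manip.move_to(position, orientation): joint-space move of the TCP to a pose.
- manip.move_linear(position, rotation=None, v=0.15): straight line of the TCP; rotation=None keeps the orientation; v is the mean speed in m/s.
- manip.set_joints(angles): joint-space move.
- hand.command_gripper(opening, grip_force=None): finger opening in m; grip_force is the grip in N (None keeps the last); returns when the fingers have stopped.
- manip.hold(seconds).
- manip.inverse_kinematics(position, orientation): joint angles nearest the present ones, or None.
- state(): the state.
- snapshot(name): name is "side" or "top"; returns (picture, depth): 420x560x3 uint8, red, green, blue; 420x560 float32, m along the optical axis (not along the pixel's ray), 0 where there is no reading.
- calibration(name): a dict with "camera_matrix" (3x3 intrinsics, pixels), "xyz" and "attitude" of the camera in the world. Camera axes: x right, y down, z forward; pixel columns grow to the right and rows downward; lengths in m; the calibration is good to about 2 mm. A picture is of the moment at which its call begins. calibration takes no time and is no camera call.
A pose or a line that the arm cannot do raises manip.Unreachable and nothing moves.
- job.finish_job(): hands the job in; it is judged then, once.
Trained networks look in the newest picture that a camera, given by its name, has taken for a name from the list of things; names that differ only in an ending like _2 or _b are one class to them, and where a whole thing is asked for, a point or a joint stands for the part that bears it (a point fixed in the world has none). Each returns a list of dicts, best first, with "p" (0 to 1); they miss things now and then, are a little off and sometimes report something else, mostly with a low value. They report only what shows in the picture. A call takes as long as a camera call. They do not tell look-alikes from the thing itself.
- finder.masks_of(camera, thing): "region" (420x560 bool, what is visible of it) and "uv" ([column, row] in pixels, amid what is visible of it).
- finder.spot_point(camera, thing): "uv" ([column, row] in pixels: a listed point, or the origin of a listed thing).
The state is a dict: "t": time; "joint_pos": joint angles; "qd": joint speeds; "joint_torque": joint torques, N m; "position": TCP position; "orientation": TCP orientation; "ft_force": force on the tool from outside, world axes, zero at the start; "torque": the same for the moment, N m; "finger_gap": finger opening in m; "grasp_force": force on a finger pad.
Only numpy, scipy, OpenCV 4.12 (cv2) and the standard library are available. Lean on these libraries where they do the work, as an engineer would, in place of code of your own. Each camera call takes 0.05 s, during which the arm holds its last target. There are 200 camera calls.

TASK

Tip the swivelling steel cup over so that all five metal pellets drop into the tray beneath it, then swing it back fully upright. Then take the sprung probe out of its rack and hold it upright in the cup with its point inside the small ring marked in the middle of the cup's floor, pressed gently so that the sprung tip is about half pushed in. Finish while still holding it there, with the pellets left in the tray and the other things on the bench left alone.

Things in the scene. Friction and masses are not known exactly. Their poses are not given: they have to be found in the camera images.
- stand: Stand fixed to the bench: base 170 x 245 mm, steel catch tray (124 x 235 mm outside, 3 mm walls, rim 44 and inner floor 7 mm above the bench, from y = -52 to +182 mm), uprights 116 mm high at x = -72 and +72 mm that carry the cup. Origin on the bench straight below the cup's centre; x along the cup's pivot axis, z up; -x is the lever side and faces the robot, give or take 0.3 rad.
- cup (a joint): Tilt of the open steel cup (rad): 0 = upright at its stop, growing as the mouth tips to the stand's +y, stop at 2.4; past 2 the pellets slide out. Friction keeps it where it is left (1.3 N at the handle moves it). Cup 62 mm high, outside 82 mm wide at the mouth and 62 at the foot, wall 3; upright, its rim is 127 and its inner floor 71 mm above the bench.
- pivot (a point): The point on the pivot axis in the cup's middle, 100 mm above the bench; axes as the stand's. The axis runs along the stand's x.
- lever_grip (a point): Middle of the lever handle, a round black bar 12 mm thick, 50 mm long, parallel to the pivot axis and 80 mm from it, at x = -114 mm of the stand (arm at x = -85). It turns with the cup: at tilt q the lever leans q - 0.96 rad from vertical to the stand's +y (upright cup: 55 deg to -y, handle 146 mm up). Pinched lightly from above, the bar can turn between the fingers.
- spot (a point): Centre of the engraved ring (16 mm across, flush) in the middle of the cup's inner floor; the spot to be gauged. With the cup upright it is 71 mm above the bench. z is the cup's own axis.
- pellet0: Aluminium pellet, cylinder 15 mm across and 14 mm high, 10 g, lying in the cup at the start. Origin in the middle of one end face.
- pellet1: Aluminium pellet, cylinder 15 mm across and 14 mm high, 10 g, lying in the cup at the start. Origin in the middle of one end face.
- pellet2: Aluminium pellet, cylinder 15 mm across and 14 mm high, 10 g, lying in the cup at the start. Origin in the middle of one end face.
- pellet3: Aluminium pellet, cylinder 15 mm across and 14 mm high, 10 g, lying in the cup at the start. Origin in the middle of one end face.
- pellet4: Aluminium pellet, cylinder 15 mm across and 14 mm high, 10 g, lying in the cup at the start. Origin in the middle of one end face.
- rack: White probe rack, fixed to the bench: foot 110 x 110 mm, top block 80 x 80 mm whose top is 110 mm above the bench, with a 12 mm vertical hole through its middle (block 30 mm thick). Origin on the bench below the hole.
- probe: Probe upright in the rack, 80 to 130 g: square handle 22 x 22 mm (sides along its x and y), 6 to 76 mm above the origin, on a round 30 mm collar (0 to 6 mm) resting on the rack's top; below, a steel stem 10 mm thick, 86 mm long, then a sprung brass tip. Origin in the middle of the collar's underside, z up along the probe. Must be lifted 105 mm to clear the rack.
- probe_tip (a joint): How far the sprung tip is pushed into the stem (m): 0 = fully out, 0.012 = bottomed. Spring 0.3 N per mm on 0.6 N preload (2.4 N at half, 4.2 N bottomed).
- probe_point (a point): The very end of the brass tip (7 mm thick, round end), 100 mm below the probe's origin when the tip is fully out.
- jar: Closed jar, 60 mm across and 100 mm high, a bystander on the bench. Origin under its middle.
- tip_box: Grey box with a clear lid, 82 x 120 x 63 mm, a bystander. Origin under its middle.
- beaker: Glass beaker, 70 mm across and 90 mm high, a bystander. Origin under its middle.
Not all that is in view belongs to the job. There is more than one size of the probe; the job needs the larger.

How it is judged:
By the outcome, as a careful person would: the job done as asked, in the order asked, and still so for the second after the job is handed in, while the arm keeps its last pose, push and grip.
It also fails if it takes over 58 s, if anything falls off the work surface, if the arm or the gripper's body presses on something with over 40 N, if the wrist force passes 120 N, or if a joint passes its speed limit or range.

## Working session

There is one attempt and no reset: what is moved stays moved. The work goes in short steps, each a Python script; the robot and the scene stay as the last script left them, time stands still between calls to the robot, and variables do not carry over. Pictures are saved under pics/ and viewed, at most 10 in all, crops included, and the job is handed in when it is done.

```bash
ls; mkdir -p pics; cat > h.py <<'E'
import numpy as np, cv2
from scipy.spatial.transform import Rotation as R
from bench import manip, hand, state, snapshot, calibration, job, finder
def cam(n):
    c=calibration(n); K=np.array(c["camera_matrix"]); a=np.array(c["attitude"])
    Rm=a if a.shape==(3,3) else R.from_quat(a).as_matrix()
    return K,Rm,np.array(c["xyz"])
def cloud(n,d):
    K,Rm,t=cam(n); v,u=np.mgrid[:d.shape[0],:d.shape[1]]
    p=np.stack([(u-K[0,2])/K[0,0]*d,(v-K[1,2])/K[1,1]*d,d],-1)
    return p@Rm.T+t
def at_z(n,uv,z):
    K,Rm,t=cam(n); r=Rm@np.linalg.solve(K,[uv[0],uv[1],1.]); return t+r*(z-t[2])/r[2]
def proj(n,p):
    K,Rm,t=cam(n); q=K@(Rm.T@(np.array(p)-t)); return q[:2]/q[2]
E
python3 - <<'E'
from h import *
for n in ("side","top"):
    print(n,calibration(n))
    im,d=snapshot(n); cv2.imwrite(f"pics/{n}0.png",im[:,:,::-1]); np.save(f"{n}0.npy",d)
    P=cloud(n,d)
    for th in ("stand","cup","lever_grip","rack","probe","jar","tip_box","beaker"):
        for m in finder.masks_of(n,th)[:3]:
            r=m["region"]&(d>0); q=P[r]
            print(n,th,round(m["p"],2),np.round(m["uv"]),r.sum(),np.round(np.percentile(q,[2,50,98],axis=0),3).tolist() if r.sum() else "")
    for th in ("pivot","lever_grip","spot","probe","probe_point","rack","stand"):
        for m in finder.spot_point(n,th)[:3]: print(n,"pt",th,round(m["p"],2),np.round(m["uv"],1))
print(state())
E
```

```text
pics
side {'camera_matrix': array([[387.74396737,   0.        , 280.21367659],
       [  0.        , 387.74396737, 209.77234338],
       [  0.        ,   0.        ,   1.        ]]), 'xyz': array([ 0.28699269, -0.42182929,  0.79418708]), 'attitude': array([ 0.90127282, -0.24351183,  0.09958143, -0.34422787])}
side stand 0.91 [293. 232.] 5813 [[0.543, -0.047, 0.002], [0.625, 0.048, 0.019], [0.713, 0.212, 0.148]]
side cup 0.63 [307. 227.] 1409 [[0.523, -0.053, 0.011], [0.636, 0.026, 0.108], [0.702, 0.069, 0.152]]
side lever_grip 0.68 [304. 232.] 1377 [[0.522, -0.053, 0.066], [0.635, 0.024, 0.108], [0.692, 0.068, 0.152]]
side rack 0.71 [295. 389.] 3597 [[0.394, -0.285, 0.003], [0.433, -0.249, 0.098], [0.49, -0.178, 0.112]]
side probe 0.77 [301. 361.] 460 [[0.434, -0.242, 0.113], [0.443, -0.235, 0.169], [0.457, -0.218, 0.193]]
side probe 0.5 [275. 309.] 191 [[0.453, -0.118, 0.038], [0.46, -0.114, 0.108], [0.469, -0.102, 0.133]]
side jar 0.9 [404. 269.] 1134 [[0.747, -0.177, 0.001], [0.761, -0.156, 0.074], [0.825, -0.123, 0.102]]
side jar 0.43 [306. 229.] 1374 [[0.523, -0.053, 0.069], [0.
[... 2437 characters left out ...]
32098291, -0.07009411,  1.45049754,  0.0226248 ,
        1.37079742, -0.05687248]), 'qd': array([-2.10336585e-04, -1.28248372e-03, -3.26979428e-05, -1.31377753e-04,
       -6.75226744e-04, -7.50828584e-04,  1.99638699e-04]), 'joint_torque': array([-1.57235363e-04, -4.91095412e+01, -4.03280351e-01, -3.12768960e+01,
       -6.37689955e-02,  3.37513327e-02, -6.48946283e-06]), 'position': array([ 0.16569157, -0.6285433 ,  0.29229883]), 'orientation': array([ 9.91701028e-01,  1.28565418e-01, -2.80674136e-05,  5.59544674e-05]), 'ft_force': array([-0.21093103, -0.50473891,  0.75636117]), 'torque': array([ 0.0258064 , -0.02350835, -0.02343196]), 'grasp_force': 0.0, 'finger_gap': 0.08719053684415733}
```

```bash
python3 - <<'E'
from h import *
s=cv2.imread("pics/side0.png");t=cv2.imread("pics/top0.png")
a=cv2.resize(s[190:419,220:420],None,fx=2.6,fy=2.6,interpolation=cv2.INTER_CUBIC)[:590]
cv2.imwrite("pics/crop_s.png",a)
cv2.imwrite("pics/crop_t.png",cv2.resize(t[120:300,200:440],None,fx=3.3,fy=3.3,interpolation=cv2.INTER_CUBIC))
for n in ("side","top"):
    d=np.load(n+"0.npy");P=cloud(n,d).reshape(-1,3)
    def box(lo,hi):
        q=P[np.all((P>lo)&(P<hi),1)]; 
        return q
    def rect(q):
        r=cv2.minAreaRect((q[:,:2]*1000).astype(np.float32)); return np.round(r[0],1),np.round(r[1],1),round(r[2],1)
    for nm,lo,hi in (("handletop",(.42,-.26,.183),(.48,-.2,.205)),("blocktop",(.36,-.31,.104),(.54,-.13,.115)),
      ("small top",(.44,-.14,.125),(.49,-.08,.15)),("rim",(.57,-.05,.121),(.72,.12,.133)),("lever",(.5,-.09,.135),(.6,.03,.16)),("tray rim",(.52,-.07,.038),(.78,.25,.05))):
        q=box(lo,hi)
        print(n,nm,len(q),rect(q) if len(q)>3 else "", np.round(np.median(q,0),4) if len(q) else "")
E
```

```text
side handletop 174 (array([ 447.6, -229.3]), array([21.1, 21.2]), 63.1) [ 0.4464 -0.2303  0.1892]
side blocktop 1766 (array([ 448.1, -228.6]), array([81. , 80.4]), 77.0) [ 0.4396 -0.2385  0.1101]
side small top 69 (array([ 462.2, -108.4]), array([15.9, 15.9]), 79.5) [ 0.4613 -0.11    0.1299]
side rim 226 (array([642.5,  30.3]), array([81.2, 79.9]), 29.8) [0.6445 0.0354 0.126 ]
side lever 180 (array([540.6, -41.6]), array([55.4, 32.9]), 12.3) [ 0.544  -0.0496  0.1501]
side tray rim 483 (array([630.9,  94.5]), array([149.4, 240. ]), 9.2) [0.63   0.0826 0.0433]
top handletop 93 (array([ 448.8, -228.4]), array([21.1, 22.5]), 55.0) [ 0.4481 -0.227   0.1887]
top blocktop 996 (array([ 448.9, -229.2]), array([82.2, 80.1]), 77.3) [ 0.4484 -0.2224  0.1095]
top small top 43 (array([ 463.1, -108.4]), array([16.2, 15.2]), 75.2) [ 0.4637 -0.1076  0.1302]
top rim 170 (array([643.8,  30. ]), array([79.1, 78.6]), 88.5) [0.6512 0.0291 0.1256]
top lever 147 (array([541.5, -39.4]), array([53.2, 31.2]), 5.4) [ 0.5458 -0.0468  0.1495]
top tray rim 414 (array([631.8,  93.8]), array([144.9, 235.5]), 7.0) [0.647  0.0989 0.043 ]
```

View pics/side0.png

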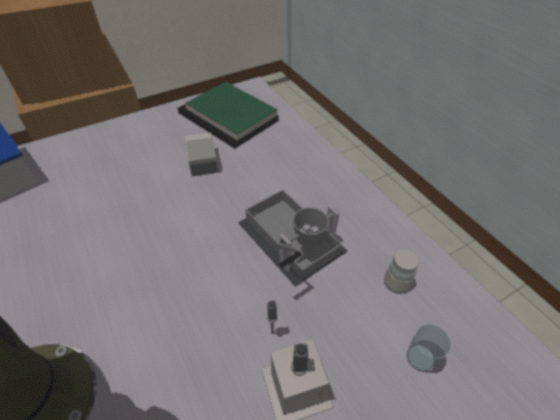

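View pics/crop_t.png

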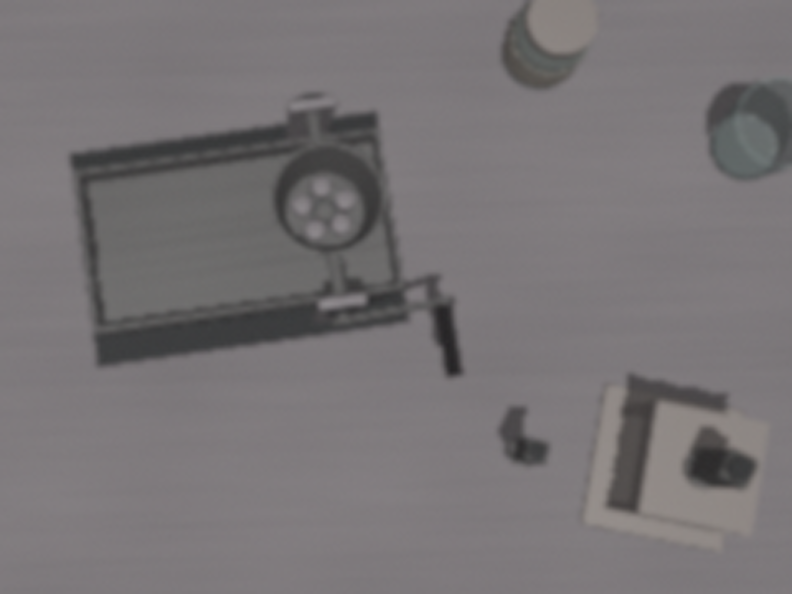

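View pics/crop_s.png

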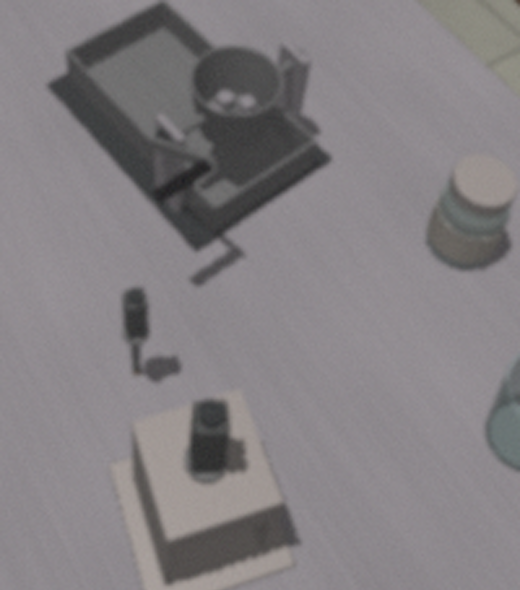

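Top crop: the cup with five pellets is at (325,205), and the lever bar runs (435,305)–(455,375). The tray opens to the left (+y).

Probe candidates:
- Small free-standing look-alike: side (272,310), top (358,253), 16 mm wide.
- Rack probe: side (300,358), top (414,262). It has a 22 mm handle and sits in the white rack's hole, so this is the one, and the side crop confirms it.

Lever candidates: only the black bar at side (287,258). The second bar at (300,290) is its shadow.

```bash
python3 - <<'E'
from h import *
C=np.array([.643,.030])
A=[]
for n in ("side","top"):
    d=np.load(n+"0.npy");A.append(cloud(n,d).reshape(-1,3))
for n,P in zip("st",A):
    r=np.hypot(*(P[:,:2]-C).T)
    u=P[(P[:,2]>.106)&(P[:,2]<.124)&(r>.055)&(r<.088)]
    far=u[u[:,0]>C[0]]; near=u[u[:,0]<C[0]]
    v=np.median(far,0)-np.median(near,0) if len(far) and len(near) else np.zeros(3)
    print(n,"uprights",len(far),len(near),np.round(np.median(far,0),4),np.round(np.median(near,0),4),np.degrees(np.arctan2(v[1],v[0])))
    # local frame at yaw 8 : tray-rim yaw by maximising edge sharpness
    q=P[(P[:,2]>.039)&(P[:,2]<.048)&(abs(P[:,0]-.63)<.12)&(P[:,1]>-.06)&(P[:,1]<.25)][:,:2]-C
    best=[]
    for a in np.radians(np.arange(0,16,.25)):
        l=q@np.array([[np.cos(a),-np.sin(a)],[np.sin(a),np.cos(a)]])
        # distances to model rim rectangle
        m=lambda t,l: np.minimum(np.minimum(abs(abs(l[:,0]-t[0])-.0605),abs(l[:,1]-t[1]+.0505)),abs(l[:,1]-t[1]-.1805))
        from scipy.optimize import minimize
        f=lambda t:np.mean(np.minimum(m(t,l),.006))
        o=min((minimize(f,[x,y],method="Nelder-Mead",options=dict(initial_simplex=[[x,y],[x+.003,y],[x,y+.003]])) for x in(-.004,.004) for y in(-.004,.004)),key=lambda o:o.fun)
        best.append((o.fun,np.degrees(a),o.x))
    best.sort(key=lambda b:b[0]); print([(round(b[0]*1e3,2),b[1],np.round(b[2],4)) for b in best[:3]])
    yaw=np.radians(8); l=(P[:,:2]-C)@np.array([[np.cos(yaw),-np.sin(yaw)],[np.sin(yaw),np.cos(yaw)]])
    b=(l[:,0]<-.093)&(l[:,0]>-.15)&(abs(l[:,1]+.0655)<.02)&(P[:,2]>.13)
    print("bar",b.sum(),np.round(l[b].min(0),4),np.round(l[b].max(0),4),np.round(P[b][:,2].max(),4),"slope deg",np.degrees(np.polyfit(l[b][:,0],l[b][:,1],1)[0]))
    h=P[(np.hypot(P[:,0]-.448,P[:,1]+.229)<.02)&(P[:,2]>.125)&(P[:,2]<.18)]
    print("handle",cv2.minAreaRect((h[:,:2]*1000).astype(np.float32)))
for psi in (5,8,-30,60,-120,150):
    p=[.53,-.05,.197] if psi in(5,8) else [.448,-.229,.38]
    print(psi,manip.inverse_kinematics(p,[np.cos(np.radians(psi/2)),np.sin(np.radians(psi/2)),0,0]))
E
```

```text
s uprights 72 96 [0.7116 0.0379 0.114 ] [0.5684 0.0179 0.1146] 7.952740851118449
[(np.float64(1.39), np.float64(6.75), array([-0.0012, -0.0003])), (np.float64(1.41), np.float64(7.0), array([-0.0008, -0.0004])), (np.float64(1.42), np.float64(6.5), array([-0.0015, -0.0003]))]
bar 131 [-0.1388 -0.0693] [-0.0937 -0.0566] 0.1543 slope deg -2.173907783176761
handle ((441.2938232421875, -232.44346618652344), (13.402031898498535, 26.78115463256836), 25.96055793762207)
t uprights 69 95 [0.7141 0.039  0.1141] [0.5688 0.0177 0.1141] 8.338497279119018
[(np.float64(1.06), np.float64(7.0), array([ 0.0002, -0.0001])), (np.float64(1.07), np.float64(6.75), array([ 0.0001, -0.0001])), (np.float64(1.09), np.float64(7.250000000000001), array([ 0.0006, -0.0001]))]
bar 105 [-0.1373 -0.0696] [-0.0934 -0.0571] 0.1549 slope deg -0.6627138088919651
handle ((447.363525390625, -221.0142822265625), (25.87664794921875, 12.586688995361328), 12.898689270019531)
5 [ 0.75550182  0.21768756 -0.7870219   1.83998114  0.16822406  1.15201661
 -1.57205978]
8 [ 0.75727134  0.21810822 -0.7890914   1.8399315   0.16888976  1.15212107
 -1.52021401]
-30 [ 0.84546307 -0.00639847 -0.42078663  1.65140534 -0.00262095  1.4960279
 -1.66951525]
60 [ 9.47059520e-01 -3.24259881e-03 -5.21806734e-01  1.64836917e+00
 -1.62078976e-03  1.49603466e+00 -9.82226585e-02]
-120 None
150 [ 1.01945312e+00 -9.16311060e-04 -5.93955784e-01  1.64629895e+00
 -5.14243402e-04  1.49605309e+00  1.47273348e+00]
```

```bash
cat >> h.py <<'E'
C=np.array([.643,.030,.100]); YAW=np.radians(7.3)
RZ=R.from_euler("z",YAW).as_matrix()
def quat(psi): return [np.cos(psi/2),np.sin(psi/2),0,0]
def lever(q,x=-.118,r=.080): # TCP pose gripping the bar
    a=q-.96; return C+RZ@np.array([x,r*np.sin(a),r*np.cos(a)])+[0,0,.051]
E
python3 - <<'E'
from h import *
q0=quat(YAW)
S=lambda s:(round(s["t"],2),np.round(s["position"],4),np.round(s["ft_force"],2),round(s["finger_gap"],4),round(s["grasp_force"],2))
p=lever(0)
manip.move_to(p+[0,0,.07],q0); print(S(state()))
hand.command_gripper(.05,8); manip.move_linear(p,v=.12); print(S(state()))
hand.command_gripper(0.0,8); print(S(state()))
for q in np.linspace(0,2.3,14)[1:]:
    manip.move_linear(lever(q),v=.12); s=state(); print(round(q,2),S(s))
    if np.linalg.norm(s["ft_force"])>20: print("STOP");break
for n in("top","side"):
    im,d=snapshot(n);cv2.imwrite(f"pics/{n}1.png",im[:,:,::-1])
t=cv2.imread("pics/top1.png")[120:270,200:380]; s=cv2.imread("pics/side1.png")[180:330,220:400]
cv2.imwrite("pics/c1.png",cv2.resize(np.hstack([t,s]),None,fx=2.2,fy=2.2,interpolation=cv2.INTER_CUBIC))
E
```

```text
(4.04, array([ 0.5343, -0.0513,  0.2668]), array([ 0.14, -0.37, -0.19]), 0.0873, 0.0)
(5.67, array([ 0.5347, -0.0499,  0.1974]), array([ 0.43,  1.  , -0.07]), 0.0502, 0.0)
(6.41, array([ 0.5342, -0.0484,  0.1969]), array([-1.23,  5.06,  1.2 ]), 0.0116, 8.0)
0.18 (6.67, array([ 0.533 , -0.0403,  0.2077]), array([ 0.21,  3.47, -2.04]), 0.0116, 8.02)
0.35 (6.94, array([ 0.5317, -0.0305,  0.2171]), array([-0.02,  0.79, -0.34]), 0.0116, 8.02)
0.53 (7.21, array([ 0.5304, -0.0192,  0.2247]), array([-1.99, -2.24,  5.29]), 0.0114, 8.01)
0.71 (7.47, array([ 0.5288, -0.0053,  0.2295]), array([-3.07, -1.74,  6.94]), 0.0112, 7.99)
0.88 (7.74, array([0.527 , 0.0094, 0.2316]), array([-1.44, -0.62,  7.5 ]), 0.0117, 8.0)
1.06 (8.01, array([0.5253, 0.0238, 0.2311]), array([-2.19,  0.34,  7.25]), 0.0116, 8.01)
1.24 (8.28, array([0.5237, 0.0375, 0.2281]), array([0.98, 0.28, 3.52]), 0.0115, 8.0)
1.42 (8.54, array([0.5222, 0.0501, 0.2229]), array([4.03, 1.85, 1.29]), 0.0118, 7.99)
1.59 (8.81, array([0.5207, 0.062 , 0.2155]), array([3.64, 1.28, 0.94]), 0.0119, 8.0)
1.77 (9.07, array([0.5192, 0.0726, 0.2061]), array([4.69, 2.45, 1.45]), 0.0117, 8.01)
1.95 (9.34, array([0.5178, 0.0815, 0.1948]), array([2.89, 3.2 , 0.6 ]), 0.0113, 8.01)
2.12 (9.61, array([0.5167, 0.0883, 0.1822]), array([ 4.32,  3.4 , -0.09]), 0.011, 7.98)
2.3 (9.88, array([0.5159, 0.093 , 0.1685]), array([ 2.58,  4.11, -0.48]), 0.0113, 7.96)
```

View pics/c1.png

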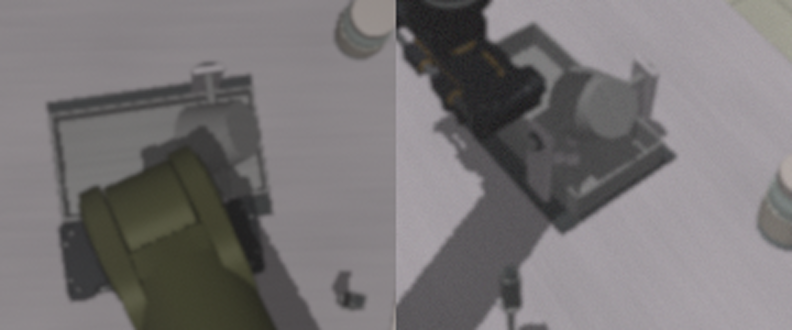

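The cup is inverted (side view (605,105) shows its foot up), but the arm hides the pellets. I'll go a bit further, wait, then swing it back.

```bash
python3 - <<'E'
from h import *
S=lambda s:(round(s["t"],2),np.round(s["position"],4),np.round(s["ft_force"],2),round(s["finger_gap"],4),round(s["grasp_force"],2))
manip.move_linear(lever(2.37),v=.08); manip.hold(1.0); print(S(state()))
for q in list(np.linspace(2.3,0,13))+[-.05]:
    manip.move_linear(lever(q),v=.12); s=state()
    if q<.4 or np.linalg.norm(s["ft_force"])>12: print(round(q,2),S(s))
manip.hold(.3); print(S(state()))
hand.command_gripper(.04); 
p=lever(0); manip.move_linear(p+[0,0,.09],v=.2)
manip.move_to([.50,-.20,.36],quat(np.radians(-30))); print(S(state()))
for n in("top","side"):
    im,d=snapshot(n);cv2.imwrite(f"pics/{n}2.png",im[:,:,::-1]); np.save(f"{n}2.npy",d)
    P=cloud(n,d).reshape(-1,3); r=np.hypot(P[:,0]-.643,P[:,1]-.03)
    q=P[(P[:,2]>.121)&(P[:,2]<.133)&(r<.055)]; print(n,len(q),cv2.minAreaRect((q[:,:2]*1000).astype(np.float32)),np.polyfit(q[:,1],q[:,2],1))
    l=(P-C)@RZ; b=(l[:,0]<-.093)&(l[:,0]>-.15)&(abs(l[:,1]+.0655)<.03)&(P[:,2]>.12)
    print("bar",b.sum(),np.round(l[b].min(0),4) if b.any() else "",np.round(l[b].max(0),4) if b.any() else "")
t=cv2.imread("pics/top2.png")[130:270,200:380]; s=cv2.imread("pics/side2.png")[180:320,220:400]
cv2.imwrite("pics/c2.png",cv2.resize(np.hstack([t,s]),None,fx=2.2,fy=2.2,interpolation=cv2.INTER_CUBIC))
E
```

```text
(11.22, array([0.5158, 0.0942, 0.1631]), array([2.46, 4.45, 0.54]), 0.0111, 7.96)
0.38 (14.22, array([ 0.532 , -0.0278,  0.218 ]), array([-0.46, -0.14, -2.77]), 0.0112, 8.0)
0.19 (14.5, array([ 0.5336, -0.0395,  0.2085]), array([ 0.91,  2.48, -3.37]), 0.0113, 8.01)
0.0 (14.78, array([ 0.5345, -0.0483,  0.1968]), array([-0.75,  4.22, -2.69]), 0.0118, 8.0)
-0.05 (15.03, array([ 0.5349, -0.0485,  0.1947]), array([-2.43,  8.26,  4.8 ]), 0.0118, 8.03)
(15.32, array([ 0.535 , -0.0485,  0.1947]), array([-2.46,  8.6 ,  4.02]), 0.0117, 8.03)
(17.45, array([ 0.4998, -0.199 ,  0.3585]), array([-0.39,  0.6 , -0.08]), 0.0398, 0.0)
top 164 ((643.8834838867188, 30.02099609375), (79.14562225341797, 78.90965270996094), 88.43103790283203) [-0.00707004  0.12567239]
bar 103 [-0.1366 -0.0704  0.0405] [-0.0933 -0.0587  0.0539]
side 46 ((612.9033813476562, 46.61853790283203), (57.55406951904297, 12.879633903503418), 60.15544891357422) [0.00456929 0.12587659]
bar 130 [-0.1379 -0.0705  0.0406] [-0.094  -0.0585  0.0538]
```

View pics/c2.png

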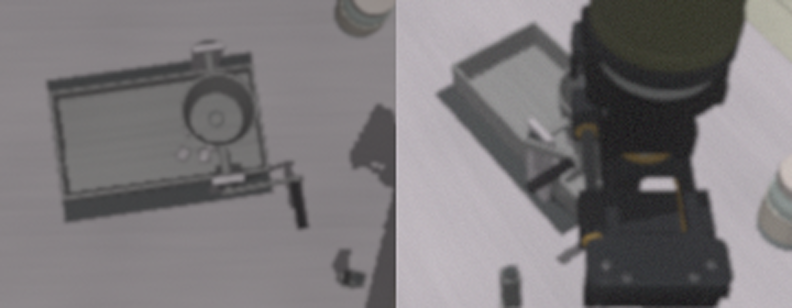

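The cup is upright and empty: its ring shows at crop (217,118), and pellets lie in the tray at (183–205,155), with the others hidden under the cup. Next is the probe.

```bash
python3 - <<'E'
from h import *
from scipy.optimize import minimize
print("spot", [np.round(at_z("top",m["uv"],.071),4) for m in finder.spot_point("top","spot")[:2]], np.round(at_z("top",[200+217/2.2,130+118/2.2],.071),4))
for n in ("side","top"):
    P=cloud(n,np.load(n+"0.npy")).reshape(-1,3)
    P=P[(np.hypot(P[:,0]-.448,P[:,1]+.229)<.022)&(P[:,2]>.122)&(P[:,2]<.20)]
    res=[]
    for a in range(-45,45,3):
        def f(t):
            c,s=np.cos(t[2]),np.sin(t[2]); l=np.abs((P[:,:2]-t[:2])@np.array([[c,-s],[s,c]]))
            d=np.c_[l-.011,P[:,2]-.186]; sd=d.max(1)
            return np.mean(np.minimum(abs(sd),.004))
        x0=[.448,-.229,np.radians(a)]
        o=minimize(f,x0,method="Nelder-Mead",options=dict(initial_simplex=[x0]+[np.add(x0,e) for e in np.diag([.002,.002,.05])])); res.append((o.fun,*o.x))
    res.sort(); print(n,len(P),[(round(r[0]*1e3,2),np.round(r[1:3],4),round(np.degrees(r[3]),1)) for r in res[:3]])
E
```

```text
spot [array([0.6454, 0.0341, 0.071 ])] [0.643  0.0284 0.071 ]
side 388 [(np.float64(1.27), array([ 0.4482, -0.2283]), np.float64(-28.2)), (np.float64(1.27), array([ 0.4482, -0.2283]), np.float64(-28.2)), (np.float64(1.27), array([ 0.4482, -0.2283]), np.float64(-28.2))]
top 198 [(np.float64(1.4), array([ 0.449 , -0.2292]), np.float64(-28.5)), (np.float64(1.4), array([ 0.449 , -0.2292]), np.float64(-28.5)), (np.float64(1.4), array([ 0.449 , -0.2292]), np.float64(-28.5))]
```

```bash
python3 - <<'E'
from h import *
S=lambda s:(round(s["t"],2),np.round(s["position"],4),np.round(s["ft_force"],2),round(s["finger_gap"],4),round(s["grasp_force"],2))
def F(n=15):
    a=[]
    for _ in range(n): manip.hold(.02); a.append(state()["ft_force"])
    return np.round(np.mean(a,0),2),np.round(np.std(a,0),2)
q=quat(np.radians(-28.3)); g=np.array([.4485,-.2288,.110+.048+.051]); c=np.array([.6433,.0300,.36])
print(manip.inverse_kinematics(c,q),manip.inverse_kinematics(c-[0,0,.11],q))
hand.command_gripper(.06,25)
manip.move_to(g+[0,0,.11],q); print(S(state()),F())
manip.move_linear(g,v=.12); s=state(); print(S(s))
if abs(s["ft_force"][2])<5:
    hand.command_gripper(0,25); print(S(state()))
    manip.move_linear(g+[0,0,.03],v=.08); print(S(state()))
    manip.move_linear(g+[0,0,.19],v=.15); print(S(state()),F())
    for n in("side","top"):
        im,d=snapshot(n);cv2.imwrite(f"pics/{n}3.png",im[:,:,::-1]); np.save(f"{n}3.npy",d)
    s=cv2.imread("pics/side3.png")[200:420,180:440]
    cv2.imwrite("pics/c3.png",cv2.resize(s,None,fx=2.5,fy=2.5,interpolation=cv2.INTER_CUBIC))
E
```

```text
[ 0.52558637  0.39642572 -0.83984995  1.33695228  0.29180639  1.53378534
 -2.34984585] [ 0.52582882  0.44525783 -0.81345439  1.50149408  0.32762959  1.33596834
 -2.3799969 ]
(18.67, array([ 0.4474, -0.2295,  0.3185]), array([ 0.26, -0.75, -0.12]), 0.0599, 0.0) (array([0.21, 0.17, 0.15]), array([0.54, 0.42, 0.36]))
(19.98, array([ 0.449 , -0.229 ,  0.2098]), array([ 0.68, -0.25,  0.22]), 0.0599, 0.0)
(20.72, array([ 0.4485, -0.2288,  0.209 ]), array([-0.95, -0.21,  0.5 ]), 0.0219, 25.0)
(21.24, array([ 0.4487, -0.2289,  0.2395]), array([-0.97,  0.95, -1.04]), 0.0219, 25.0)
(22.46, array([ 0.4481, -0.2287,  0.3979]), array([-0.67, -0.18, -0.28]), 0.0219, 25.0) (array([ 0.  , -0.02, -0.86]), array([0.4 , 0.48, 0.48]))
```

View pics/c3.png

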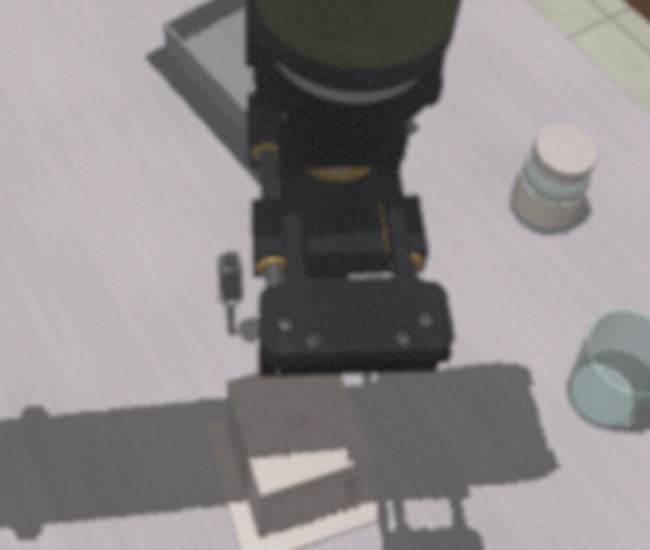

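The rack is empty, with its hole visible at (300,420), and the probe is held at the full 22 mm gap. Moving over the cup.

```bash
python3 - <<'E'
from h import *
S=lambda s:(round(s["t"],2),np.round(s["position"],4),np.round(s["ft_force"],2),round(s["finger_gap"],4),round(s["grasp_force"],2))
T=np.array([.6433,.0297,.399])
manip.move_linear(T,v=.15); manip.move_linear(T-[0,0,.055],v=.1); manip.hold(.3); print(S(state()))
for n in("side","top"):
    im,d=snapshot(n);cv2.imwrite(f"pics/{n}4.png",im[:,:,::-1]); np.save(f"{n}4.npy",d)
    P=cloud(n,d).reshape(-1,3)
    for lo,hi in((.135,.150),(.15,.175),(.175,.20),(.2,.225),(.225,.24)):
        q=P[(P[:,2]>lo)&(P[:,2]<hi)&(np.hypot(P[:,0]-.643,P[:,1]-.03)<.03)]
        if len(q): print(n,lo,len(q),np.round(np.median(q,0),4))
    print([(round(m["p"],2),np.round(m["uv"])) for m in finder.spot_point(n,"probe_point")[:2]],proj(n,[.6433,.0297,.145]))
t=cv2.imread("pics/top4.png")[120:270,200:380]; s=cv2.imread("pics/side4.png")[130:280,220:400]
cv2.imwrite("pics/c4.png",cv2.resize(np.hstack([t,s]),None,fx=2.2,fy=2.2,interpolation=cv2.INTER_CUBIC))
E
```

```text
(26.12, array([0.6435, 0.0298, 0.3446]), array([-0.24, -0.16, -1.14]), 0.0217, 25.0)
side 0.135 1 [0.6421 0.031  0.1473]
side 0.15 27 [0.6406 0.0271 0.1655]
side 0.175 37 [0.6405 0.0266 0.1888]
side 0.2 39 [0.6407 0.0266 0.2142]
side 0.225 18 [0.6399 0.0268 0.2302]
[] [311.67496406 214.86445578]
top 0.135 1 [0.6405 0.0291 0.1497]
top 0.15 6 [0.6406 0.0312 0.1686]
top 0.175 5 [0.6394 0.0313 0.184 ]
[] [299.60140423 178.1548379 ]
```

View pics/c4.png

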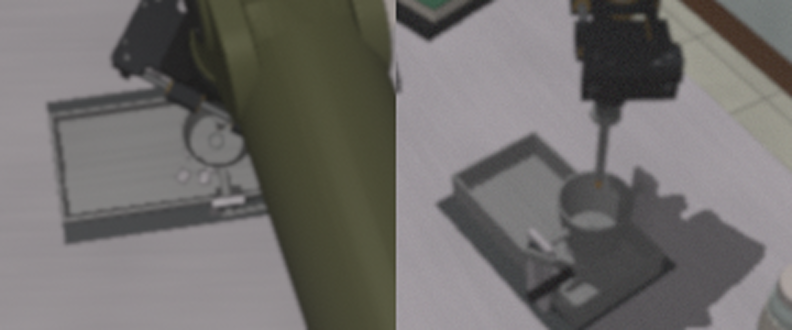

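The side view shows the stem vertical above the cup, with the tip at (598,185). The depth data puts its axis at (0.643, 0.030), matching the cup's centre. Lowering now with force checks.

```bash
python3 - <<'E'
from h import *
def F(n=20):
    a=[];p=[]
    for _ in range(n): manip.hold(.02); s=state(); a.append(s["ft_force"]);p.append(s["position"])
    return np.mean(a,0),np.mean(p,0),s["t"]
T=np.array([.6433,.0297,.278])
manip.move_linear(T,v=.08); manip.hold(.3); b,p,t=F(40); print(np.round(b,2),np.round(p,4),t)
for z in (.273,.2705,.268,.266,.264):
    T[2]=z; manip.move_linear(T,v=.02); f,p,t=F(30); print(z,np.round(f-b,2),np.round(p,4),round(t,2))
    if f[2]-b[2]>2.6: break
E
```

```text
[-0.02  0.05 -0.85] [0.6433 0.0297 0.2781] 28.2583
0.273 [ 0.18 -0.15 -0.07] [0.6433 0.0297 0.273 ] 29.16
0.2705 [-0.05  0.05  0.14] [0.6433 0.0297 0.2705] 29.93
0.268 [ 0.49 -0.04  1.07] [0.6434 0.0297 0.2682] 30.71
0.266 [0.94 0.09 1.73] [0.6434 0.0297 0.2661] 31.46
0.264 [1.   0.12 2.29] [0.6434 0.0297 0.2641] 32.21
```

```bash
python3 - <<'E'
from h import *
im,d=snapshot("side");P=cloud("side",d).reshape(-1,3)
for lo,hi in((.13,.145),(.145,.16)):
    q=P[(P[:,2]>lo)&(P[:,2]<hi)&(np.hypot(P[:,0]-.643,P[:,1]-.03)<.02)]; print(len(q),np.round(np.median(q,0),4))
l=(P-C)@RZ; b=(l[:,0]<-.093)&(l[:,0]>-.15)&(abs(l[:,1]+.0655)<.03)&(P[:,2]>.12)
print("bar",b.sum(),np.round(l[b].min(0),4),np.round(l[b].max(0),4))
cv2.imwrite("pics/c5.png",cv2.resize(im[130:320,200:450,::-1],None,fx=3,fy=3,interpolation=cv2.INTER_CUBIC))
E
```

```text
19 [0.641  0.0271 0.1387]
9 [0.6409 0.0266 0.1501]
bar 2220 [-0.15   -0.0707  0.0414] [-0.093  -0.0359  0.5354]
```

View pics/c5.png

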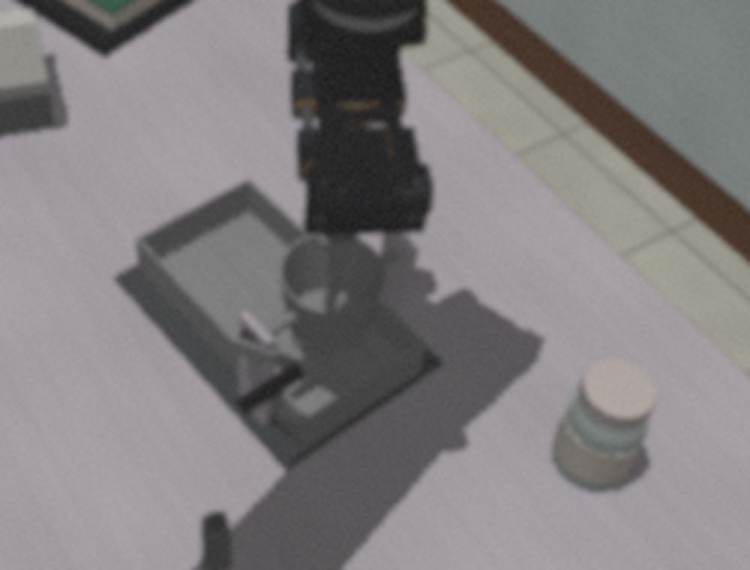

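The probe stands upright in the cup at (335,280), the lever is in its upright position at (268,388), and the small probe and jar have not moved. Handing in.

```bash
python3 -c "
from h import *
print(job.finish_job(), state()['t'])"
```

```text
the job is handed in; nothing more can be done
the job is handed in; nothing more can be done
```

I handed the job in with the cup emptied and back upright at its stop, and the probe held upright over the ring at about 2.3 N (tip about half pushed in). I saw only two or three of the five pellets in the tray; the rest were hidden behind the cup, which I saw empty.

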